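Press a T-nut home with the locking clamp

TASK

A steel T-nut has been started in the small plywood backer block. Stand the block upright in the locking clamp that is bolted flat to the jig board, T-nut facing the spindle, and slide its end gently home until you feel it touch the brass stop screw; then push the long handle in until it goes over centre and stays locked by itself, so that the clamp has pressed the nut fully home. Take your hand off, flick the red release lever so that the clamp springs open, and leave the block standing there free; push with feel, never hard, and leave the other things on the counter alone.

Things in the scene. Friction and masses are not known exactly. Their poses are not given: they have to be found in the camera images.
- clamp: Fixed: locking clamp (locking pliers, 250 mm) bolted flat on an 18 mm plywood jig board, 335 x 165 mm. Origin on the counter under the jaw pivot; z up; x runs along the tool from handles to jaws; y from its fixed side to its moving handle. Bars 20 mm tall, mid-plane at z = 58 mm. The fixed handle and knob lie along y = -12 mm from x = 0 to -150 mm; free behind that. All mm here are in this frame.
- seat (a point): Where the block's centre belongs: clamp frame (76, -20.5, 50.5) mm with the block's axes as the clamp's; along x only to 6 mm, since the stop screw decides. The bed is the board's top, z = 18 mm. The fixed jaw's anvil plate faces +y at y = -38.5 mm, x = 37 to 83 mm. Clamp open, the block has about 7 mm of play in y, which closing the clamp takes up.
- spindle_tip (a point): Tip of the domed black spindle (18 mm across) on the moving jaw, at about (60, 13, 58) mm with the clamp open; closing, it comes square on at the anvil, over x = 60. The jaw's arm ends at x = 70 mm.
- fence: Fixed aluminium bracket on the bed with a brass stop screw, 12 mm thick, pointing to +x at y = -20.5, z = 36 mm. The block's -x end goes against the screw's tip, which was last set by hand: it lies anywhere from x = 25 to 37 mm and is not measured, so feel for it. Light contact of a few newtons counts; over 10 N is ramming. Origin and axes are the clamp's.
- block_center (a point): Centre (half-way up) of the loose plywood block, 90 (its x) x 36 (its y) x 65 mm tall, 0.1 to 0.2 kg, upright on the counter. The T-nut is on its +y face, 16 mm to the -x side of the middle, 40 mm above the underside. In the clamp the -x end goes to the stop screw and +y to the spindle; the +x half stays free to be held across y.
- tnut_flange (a point): Centre of the outer face of the T-nut's steel flange (25 mm across, 2.5 mm thick) on the block's +y face. It moves with the nut.
- tnut (a joint): How far the T-nut still stands out of the wood, m: 0.004 to 0.0052 at the start, 0 with the flange seated. It takes some 35 N along its axis: the clamp's work.
- handle: The clamp's moving handle (blue, with steel root), 14 mm thick, 22 mm tall, and the red release lever that it carries. Origin at its pivot on the jaw. More than 30 N from the robot on handle or lever is too much.
- handle_end (a point): Mid-point of the handle's section 15 mm before its rear end: at (-131, 117, 58) mm open, (-150, 76) half-way, (-157, 41) at dead centre, (-158, 34) locked on a hard stop; the handle turns 0.6 rad, lying along x when locked. Push its outer side inwards along this arc: 15 N or so as the nut goes in, fading to nothing over centre. A dragging finger adds friction. To open, use the lever.
- lever_tail (a point): On the red lever's tail (8 mm thick, 18 mm tall, standing out 35 mm behind the handle), 10 mm before its tip: at (-172, 127, 58) mm open, (-198, 19, 58) locked. To release, push its inner side (facing the fixed handle) towards +y: 5 to 15 mm and a few newtons break the lock; handle and lever then fly open the same way.
- release (a joint): Turn of the release lever in the handle, rad: 0 at rest (light spring), at most 0.3; 0.05 to 0.12 breaks the lock.
- cactus: Bystander: cactus in a terracotta pot 60 mm across, 119 mm tall with the plant. Origin at the centre of its underside.
- mug: Bystander: copper cup, 72 mm across, 78 mm tall. Origin at the centre of its underside.
- hold: Bystander: orange climbing hold, 76 mm across, 38 mm tall. Origin at the centre of its underside.

How it is judged:
By the outcome, as a careful person would: the job done as asked, in the order asked, and still so for the second after the job is handed in, with the robot touching nothing.
It also fails if it takes over 70 s, if anything falls off the work surface, if the arm or the gripper's body presses on something with over 40 N, if the wrist force passes 120 N, or if a joint passes its speed limit or range.

ROBOT

A 7-joint arm with a two-finger parallel gripper is mounted at the origin on the work surface. World frame = base frame: x ahead of the robot, y to its left, z up, the work surface at z = 0. Lengths are in mm, angles in rad, forces in N, time in s.
With the tool pointing down it reaches from about 400 to 900 mm from the base axis. Payload 5.6 kg.
Tool frame: the origin (TCP) lies midway between the tips of the shut fingers; the grasp point (between the pads) lies 19 mm behind it; y points along the fingers, z is the direction in which the jaws open and shut, and the axes are right-handed (so a half turn about y gives the same grasp; the last joint's range is limited). The gripper opens to 92 mm and grips with 3 to 60 N. Pads are 20 mm wide; open, the fingers measure 128 mm over their backs; the gripper's body (75 mm by 189 mm) begins 69 mm behind the grasp point.
Start: joints at [-1.379, 0.468, -0.012, 1.603, 0.006, 1.071, -0.056], TCP at [151.263, 632.162, 214.592] pointing down, gripper open.
Joint ranges: [-2.53, 2.53], [-0.31, 2.02], [-1.57, 1.55], [0.28, 2.44], [-1.29, 4.43], [0.15, 1.84], [-2.92, 2.92]. Speed limits (rad/s): [2.57, 2.57, 3.14, 3.14, 3.14, 3.14, 3.14].

INTERFACE

Orientations are given as a 3x3 rotation matrix whose columns are the frame's x, y, z axes.
In Python, from station import telemetry, cams, workorder gives the robot as it stands.
- The arm moves only by the tool drive_tool, never from a script. Its arguments are lists of equal length, an entry for each row: "linear": the shift along the tool's x, y, z in mm, a list of three; "roll": the turn about the tool's y in rad; "claw": the closure, from 0 (fully open) to 1 (shut). A call has 1 to 10 rows; each row is the pose to reach, as a shift and turn from the pose commanded when the call began, along the tool's axes at that moment; what a row does not reach only later rows make up. A row lasts 1/8 s, in which the tool goes at most 62.5 mm and 10.7 degrees, less where a joint would pass 70% of its speed; a pose out of reach is approached as far as the arm can. A call with a gripper value outside its range is refused whole. The fingers move at their own pace and stop on an object; "squeeze" is the grip in N (left out, the last holds). Time passes only in rows, so rows that repeat a pose let the fingers close. It gives the time, the measured TCP pose, the force and the opening at its end, in the units of the state.
- telemetry.get_obs(): the state, without advancing time (a new reading comes with each control period).
- cams.read_camera(name): name is "scene" or "side" or "wrist"; returns the picture (384x512x3 uint8, blue, green, red); there is no depth.
- cams.get_calibration(name): a dict with "K" (3x3 intrinsics, pixels), "rvec" (rotation vector, rad) and "tvec" (3), from world to camera coordinates, as OpenCV has them. Camera axes: x right, y down, z forward; pixel columns grow to the right and rows downward; lengths in mm; the calibration is good to about 2 mm. The wrist camera is an equidistant fisheye: a pixel r from the principal point sees the ray r / f radians off the axis. A picture is of the moment at which its call begins: read the wrist's pose just before it. get_calibration takes no time and is no camera call; for the wrist camera it gives the pose at the moment of the call.
- workorder.finish_job(): hands the job in, once; it reports no verdict.
Trained networks look in the newest picture that a camera, given by its name, has taken for a name from the list of things; names that differ only in an ending like _2 or _b are one class to them, and where a whole thing is asked for, a point or a joint stands for the part that bears it (a point fixed in the world has none). Each returns a list of dicts, best first, with "p" (0 to 1); they miss things now and then, are a little off and sometimes report something else, mostly with a low value. They report only what shows in the picture. A call takes as long as a camera call.
- cams.find_in(name, camera): "rect" ([left, top, right, bottom] in pixels, round what is visible of it).
The state is a dict: "t": time; "joint_pos": joint angles; "dq": joint speeds; "effort": joint torques, N m; "ee_pos": TCP position; "tcp_rot": TCP orientation; "contact_force": force on the tool from outside, world axes, zero at the start; "ft_torque": the same for the moment, N m; "grip_width": opening from 0.0 (shut) to 1.0 (fully open).
Only numpy, scipy, OpenCV 4.12 (cv2) and the standard library are available. Lean on these libraries where they do the work, as an engineer would, in place of code of your own. Each camera call takes 0.05 s, during which the arm holds its last target. There are 200 camera calls.

## Working session

There is one attempt and no reset: what is moved stays moved. The work goes in short steps, Python scripts to look and compute and a tool call to move; the robot and the scene stay as the last step left them, time stands still between calls to the robot, and variables do not carry over. Pictures are saved under pics/ and viewed, about 8 in all and at most 12, crops included, and the job is handed in when it is done.

Besides the shell and the picture viewer there is one more tool, called as name([rows], argument=value, ...), one row to a line, values as JSON. drive_tool: Moves the arm, as the interface text tells. Its arguments: {"type":"object","properties":{"linear":{"type":"array","items":{"type":"array","items":{"type":"number"}}},"roll":{"type":"array","items":{"type":"number"}},"claw":{"type":"array","items":{"type":"number"}},"squeeze":{"type":"number"}},"required":["linear","roll","claw"]}

```bash
mkdir -p pics; cat > h.py <<'E'
import numpy as np,cv2
from station import telemetry,cams,workorder
def ray(cam,px,cal=None):
    c=cal or cams.get_calibration(cam);K=np.array(c["K"],float).reshape(3,3);R=cv2.Rodrigues(np.array(c["rvec"],float))[0];t=np.array(c["tvec"],float).ravel()
    u=np.array([(px[0]-K[0,2])/K[0,0],(px[1]-K[1,2])/K[1,1]])
    if cam=="wrist":
        r=np.linalg.norm(u);d=np.r_[np.sin(r)*u/max(r,1e-9),np.cos(r)]
    else: d=np.r_[u,1]
    return -R.T@t,R.T@d
def atz(cam,px,z,cal=None):
    o,d=ray(cam,px,cal);return o+d*(z-o[2])/d[2]
def proj(cam,P,cal=None):
    c=cal or cams.get_calibration(cam);K=np.array(c["K"],float).reshape(3,3);R=cv2.Rodrigues(np.array(c["rvec"],float))[0];t=np.array(c["tvec"],float).ravel()
    X=np.atleast_2d(P)@R.T+t
    if cam=="wrist":
        rr=np.hypot(X[:,0],X[:,1]);th=np.arctan2(rr,X[:,2]);u=X[:,:2]/np.maximum(rr,1e-9)[:,None]*th[:,None]
    else:u=X[:,:2]/X[:,2:]
    return u*[K[0,0],K[1,1]]+[K[0,2],K[1,2]]
E
python3 - <<'E'
from h import *
np.set_printoptions(precision=3,suppress=True)
o=telemetry.get_obs();print(o["t"],o["ee_pos"],o["tcp_rot"],o["contact_force"])
for c in["scene","side","wrist"]:
    im=cams.read_camera(c);cv2.imwrite(f"pics/{c}0.png",cv2.resize(im,(768,576)))
    k=cams.get_calibration(c);print(c,k["K"],ray(c,(256,192)))
    for n in["block_center","tnut_flange","handle","handle_end","lever_tail","clamp","fence","spindle_tip","cactus","mug","hold"]:
        print(n,[(np.round(d["rect"]).tolist(),round(d["p"],2)) for d in cams.find_in(n,c)[:2]])
E
```

```text
0.0 [151.17  631.566 213.629] [[ 0.973 -0.     0.233]
 [-0.233 -0.002  0.973]
 [ 0.    -1.    -0.002]] [0.542 0.225 0.278]
scene [[407.207   0.    255.181]
 [  0.    407.207 191.326]
 [  0.      0.      1.   ]] (array([1200.163,  408.784,  580.505]), array([-0.699, -0.439, -0.565]))
block_center [([360.0, 235.0, 416.0, 288.0], 0.68)]
tnut_flange [([195.0, 144.0, 226.0, 183.0], 0.48)]
handle [([193.0, 140.0, 223.0, 181.0], 0.88)]
handle_end [([195.0, 145.0, 227.0, 181.0], 0.9)]
lever_tail []
clamp [([142.0, 144.0, 290.0, 245.0], 0.84)]
fence [([143.0, 144.0, 289.0, 243.0], 0.28)]
spindle_tip [([195.0, 145.0, 252.0, 193.0], 0.77), ([128.0, 189.0, 158.0, 240.0], 0.19)]
cactus [([128.0, 192.0, 158.0, 240.0], 0.73)]
mug [([204.0, 228.0, 239.0, 282.0], 0.85)]
hold [([390.0, 213.0, 427.0, 240.0], 0.74)]
side [[353.609   0.    252.477]
 [  0.    353.609 193.406]
 [  0.      0.      1.   ]] (array([ 256.166, -570.959,  516.014]), array([ 0.43 ,  0.727, -0.536]))
block_center [([190.0, 146.0, 215.0, 178.0], 0.79)]
tnut_flange []
handle [([242.0, 228.0, 289.0, 318.0], 0.78), ([193.0, 147.0, 212.0, 178.0], 0.27)]
handle_end [([241.0, 228.0, 291.0, 315.0], 0.84), ([193.0, 146.0, 212.0, 179.0], 0.4)]
lever_tail [([248.0, 256.0, 270.0, 318.0], 0.87), ([243.0, 227.0, 290.0, 319.0], 0.29)]
clamp [([204.0, 196.0, 357.0, 338.0], 0.58)]
fence [([204.0, 196.0, 356.0, 340.0], 0.5)]
spindle_tip [([236.0, 213.0, 292.0, 319.0], 0.61)]
cactus [([342.0, 201.0, 370.0, 251.0], 0.68)]
mug [([288.0, 171.0, 313.0, 206.0], 0.81)]
hold [([134.0, 168.0, 162.0, 188.0], 0.87)]
wrist [[297.319   0.    255.799]
 [  0.    297.319 192.359]
 [  0.      0.      1.   ]] (array([ 75.18 , 649.611, 383.957]), array([ 0.263, -0.062, -0.963]))
block_center []
tnut_flange []
handle []
handle_end []
lever_tail []
clamp []
fence []
spindle_tip []
cactus []
mug []
hold []
```

View pics/scene0.png

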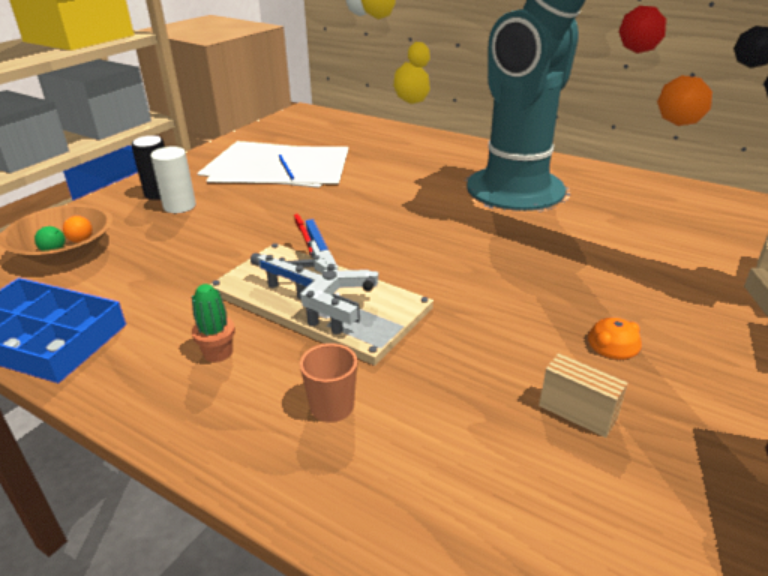

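View pics/side0.png

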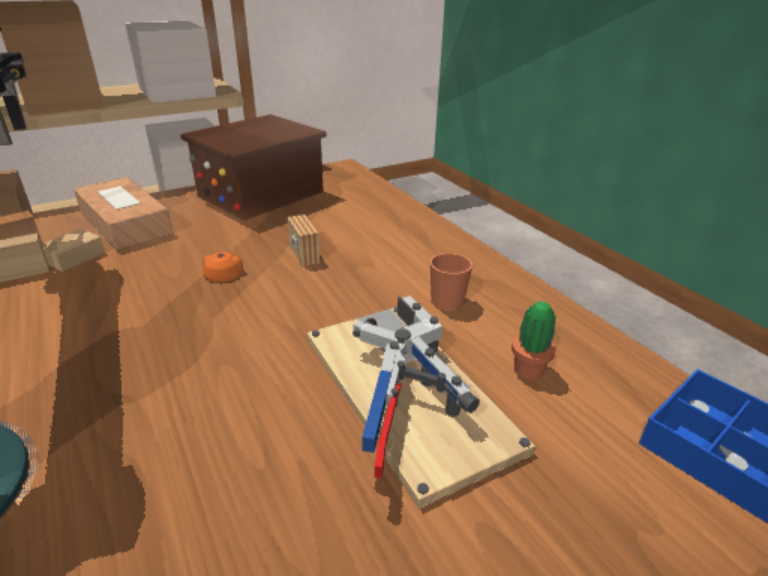

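Scene: the clamp is at about (320,290), handles toward the upper left, with the block at (583,395). Side: block at (303,240) with the T-nut on its left face, lever tail tip (379,472), handle end (370,445), knob (470,402). The mug at (450,280) and cactus at (535,345) stand near the clamp's fixed side.

```bash
python3 - <<'E'
from h import *
from scipy.optimize import least_squares
np.set_printoptions(precision=1,suppress=True)
sc=lambda p:np.array(p)/1.5
print("board corners scene",[atz("scene",sc(p),18)[:2] for p in[(214,285),(275,243),(434,303),(376,359)]])
print("board corners side",[atz("side",sc(p),18)[:2] for p in[(309,333),(534,448),(421,502)]])
obs=[("side",(377,465),(-172,127,58)),("side",(373,435),(-131,117,58)),("side",(474,403),(-150,-12,58)),("side",(362,327),(60,13,58)),
("scene",(299,222),(-172,127,58)),("scene",(315,228),(-131,117,58)),("scene",(256,260),(-150,-12,58)),("scene",(371,284),(60,13,58))]
cals={c:cams.get_calibration(c) for c in["scene","side"]}
def T(v,P):
    c,s=np.cos(v[2]),np.sin(v[2]);return np.array([v[0]+c*P[0]-s*P[1],v[1]+s*P[0]+c*P[1],P[2]])
f=lambda v:np.concatenate([proj(c,T(v,P),cals[c])[0]-sc(p) for c,p,P in obs])
best=min((least_squares(f,[550,0,a],loss="soft_l1") for a in np.arange(-3,3,1)),key=lambda r:r.cost)
print(best.x,best.x[2]*57.3,f(best.x))
# block top z=65 corners scene
print("blk scene top",[atz("scene",sc(p),65)[:2] for p in[(546,372),(560,356),(626,379),(607,398)]],"bottom",[atz("scene",sc(p),0)[:2] for p in[(541,407),(606,433),(623,408)]])
print("blk side top",[atz("side",sc(p),65)[:2] for p in[(289,218),(306,216),(317,231),(299,234)]])
for n,z in[("cactus",0),("mug",0),("hold",0)]:
  for c in("scene","side"):
    r=cams.find_in(n,c)[0]["rect"];print(n,c,atz(c,((r[0]+r[2])/2,(r[3]-4)),z)[:2])
E
```

```text
board corners scene [array([ 641.5, -273.1]), array([ 483.4, -275.9]), array([500. ,  61.6]), array([659.5,  54.8])]
board corners side [array([489.1,  46.4]), array([ 636.3, -289.4]), array([ 477.2, -286.1])]
[569.3 -74.7 -11. ] -628.4182465759624 [ 2.6 -0.5 -2.3 -0.1 -2.6  0.6  2.2 -4.1 -1.8 -2.  -2.3 -1.   0.1 -2.
  1.8  0.4]
blk scene top [array([616.5, 277.6]), array([578.3, 282.7]), array([578.5, 365. ]), array([623., 354.])] bottom [array([611. , 278.3]), array([612.1, 362.5]), array([557.8, 369.7])]
blk side top [array([580.3, 354.5]), array([613.8, 347.6]), array([606. , 275.6]), array([571.1, 279.6])]
cactus scene [ 755.3 -163.7]
cactus side [ 752.1 -171.7]
mug scene [765.7  55. ]
mug side [750.1  32.2]
hold scene [454.5 330.4]
hold side [423.5 306.5]
```

drive_tool([
  [50,0,-17],
  [100,0,-35],
  [150,0,-52],
  [200,0,-69],
  [250,0,-87],
  [300,0,-104],
  [350,0,-121],
  [400,0,-138],
  [450,0,-156],
  [500,0,-173],
], roll=[0.134,0.267,0.401,0.534,0.668,0.802,0.935,1.069,1.202,1.336], claw=[0,0,0,0,0,0,0,0,0,0], squeeze=20)

```text
t: 3.35
ee_pos: [598.6, 346.7, 214.8]
tcp_rot: [[-0.004, 0.0, 1.0], [-1.0, 0.0, -0.004], [-0.0, -1.0, 0.0]]
contact_force: [-0.1, -0.3, 0.4]
grip_width: 0.999
```

drive_tool([
  [0,0,0],
  [0,0,0],
], roll=[0,0], claw=[0,0])

```text
t: 3.6
ee_pos: [596.6, 348.1, 214.2]
tcp_rot: [[0.001, -0.001, 1.0], [-1.0, 0.0, 0.001], [-0.0, -1.0, -0.001]]
contact_force: [-0.0, 0.4, -0.3]
grip_width: 1.001
```

```bash
cat > look.py <<'E'
from h import *
import sys,json
np.set_printoptions(precision=3,suppress=True)
o=telemetry.get_obs();print(o["t"],o["ee_pos"],o["tcp_rot"][:2],o["contact_force"],o["grip_width"],o["joint_pos"])
cal=cams.get_calibration("wrist");im=cams.read_camera("wrist")
cv2.imwrite(f"pics/{sys.argv[1]}.png",cv2.resize(im,(768,576)))
json.dump({k:np.array(v).tolist() for k,v in cal.items()},open(f"{sys.argv[1]}.json","w"))
E
python3 look.py w1
```

```text
3.6 [596.615 348.143 214.231] [[ 0.001 -0.001  1.   ]
 [-1.     0.     0.001]] [-0.02   0.358 -0.312] 1.001278704069911 [-0.845  0.554  0.396  1.513 -0.228  1.121 -0.401]
```

View pics/w1.png

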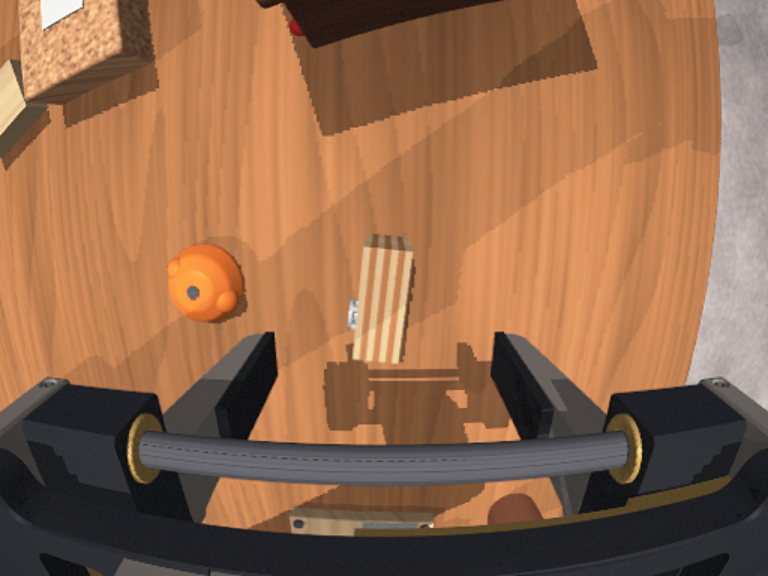

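The wrist view shows the block's top with corners (364,247), (413,250), (405,363) and (353,359), and the T-nut on the left face at (354,314). The board edge is at the bottom, at (300,522).

```bash
python3 - <<'E'
from h import *
import json
np.set_printoptions(precision=1,suppress=True)
cal=json.load(open("w1.json"));s=lambda p:np.array(p)/1.5
P=np.array([atz("wrist",s(p),65,cal)[:2] for p in[(364,247),(413,250),(405,363),(353,359)]])
print(P,P.mean(0),np.linalg.norm(P-np.roll(P,1,0),axis=1))
v=(P[0]+P[1]-P[2]-P[3]);print("yaw",np.degrees(np.arctan2(v[1],v[0])))
print("board",[atz("wrist",s(p),18,cal)[:2] for p in[(290,510),(437,511)]])
E
```

```text
[[580.5 365.9]
 [616.1 363.8]
 [611.7 273.7]
 [570.8 277.1]] [594.8 320.1] [89.3 35.7 90.1 41. ]
yaw 85.46477343857691
board [array([490.2,  63.8]), array([654.,  66.])]
```

drive_tool([
  [-2,50,2],
  [-2,100,2],
  [-2,150,2],
  [-2,180,2],
  [-2,191,2],
  [-2,191,2],
  [-2,191,2],
  [-2,191,2],
  [-2,191,2],
  [-2,191,2],
], roll=[0.08,0.08,0.08,0.08,0.08,0.08,0.08,0.08,0.08,0.08], claw=[0,0,0,0,0.3,0.7,0.7,0.7,0.7,0.7], squeeze=20)

```text
t: 4.9
ee_pos: [599.2, 349.8, 24.1]
tcp_rot: [[-0.08, -0.0, 0.997], [-0.997, 0.001, -0.08], [-0.001, -1.0, -0.0]]
contact_force: [-1.1, 0.6, 3.4]
grip_width: 0.395
```

drive_tool([
  [0,0,0],
  [0,0,0],
  [0,-20,0],
  [0,-50,0],
  [0,-80,0],
  [0,-80,0],
], roll=[0,0,0,0,0,0], claw=[0.8,0.8,0.8,0.8,0.8,0.8])

```text
t: 5.65
ee_pos: [601.3, 350.3, 106.8]
tcp_rot: [[-0.08, 0.005, 0.997], [-0.997, 0.003, -0.08], [-0.003, -1.0, 0.005]]
contact_force: [-0.5, 0.2, -1.1]
grip_width: 0.396
```

```bash
python3 look.py w2
```

```text
5.65 [601.322 350.277 106.8  ] [[-0.08   0.005  0.997]
 [-0.997  0.003 -0.08 ]] [-0.459  0.15  -1.125] 0.3955804820231143 [-0.832  0.671  0.38   1.585 -0.291  0.936 -0.436]
```

drive_tool([
  [30,-50,0],
  [80,-100,3],
  [130,-150,6],
  [190,-155,9],
  [250,-155,12],
  [310,-155,15],
  [370,-155,19],
  [430,-155,23],
  [489,-155,27],
  [489,-155,27],
], roll=[0,0,-0.05,-0.05,-0.05,-0.05,-0.05,-0.05,-0.05,-0.05], claw=[0.8,0.8,0.8,0.8,0.8,0.8,0.8,0.8,0.8,0.8])

```text
t: 6.95
ee_pos: [584.9, -147.0, 257.4]
tcp_rot: [[-0.041, -0.002, 0.999], [-0.999, -0.003, -0.041], [0.003, -1.0, -0.002]]
contact_force: [0.7, 0.8, -3.3]
grip_width: 0.395
```

drive_tool([
  [0,0,0],
  [0,0,0],
], roll=[0,0], claw=[0.8,0.8])

```text
t: 7.2
ee_pos: [587.1, -138.0, 257.7]
tcp_rot: [[-0.027, -0.001, 1.0], [-1.0, 0.001, -0.027], [-0.001, -1.0, -0.001]]
contact_force: [0.1, -0.6, -2.1]
grip_width: 0.393
```

```bash
python3 look.py w3
```

```text
7.2 [ 587.092 -137.991  257.703] [[-0.027 -0.001  1.   ]
 [-1.     0.001 -0.027]] [ 0.08  -0.612 -2.074] 0.39331525987764654 [-0.256  0.374  0.563  1.706 -0.218  1.126  0.343]
```

View pics/w3.png

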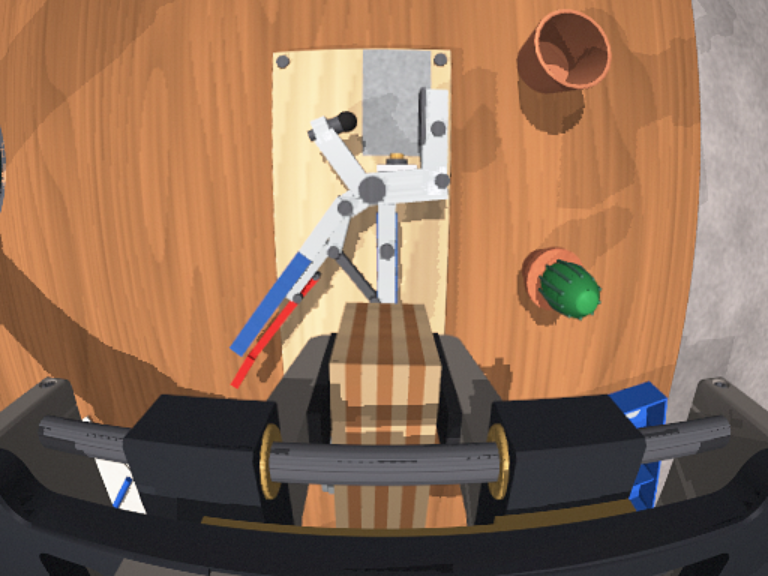

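Clear wrist view: pivot (371,189), spindle tip (348,121), anvil face x≈421 from row 87 to 143, brass screw tip (397,152), board corners (272,51) and (450,48), handle end (241,348), lever tip (236,385), fixed bar screw (387,251). Mug at (565,50) and cactus at (562,285) are clear to the right.

```bash
python3 - <<'E'
from h import *
import json
from scipy.optimize import least_squares
np.set_printoptions(precision=1,suppress=True)
cal=json.load(open("w3.json"));s=lambda p:np.array(p)/1.5
A=lambda p,z:atz("wrist",s(p),z,cal)[:2]
for n,p,z in[("piv",(371,189),72),("piv68",(371,189),68),("spindle",(350,121),62),("anvil1",(421,90),68),("anvil2",(420,140),68),("bc1",(272,51),18),("bc2",(450,48),18),("bl",(285,365),18),("br",(446,325),18),("scr",(397,152),38),("hend",(241,348),69),("ltip",(236,385),67),("fix",(387,251),68)]:print(n,A(p,z))
def T(v,P):
    c,s_=np.cos(v[2]),np.sin(v[2]);return np.array([v[0]+c*P[0]-s_*P[1],v[1]+s_*P[0]+c*P[1],P[2]])
obs=[((371,189),(0,0,70)),((346,121),(60,13,60)),((421,90),(83,-38.5,68)),((239,379),(-172,127,67)),((249,338),(-131,117,69)),((421,115),(60,-38.5,68))]
f=lambda v:np.concatenate([proj("wrist",T(v,P),cal)[0]-s(p) for p,P in obs])
r=least_squares(f,[569,-75,1.57],loss="soft_l1");v=r.x
print(v,np.degrees(v[2]),f(v))
for n,P in dict(seat=(76,-20.5,0),pre=(100,-18,0),hend=(-131,117,58),ltail=(-172,127,58),locked=(-198,19,58),screwnear=(25,-20.5,36)).items():print(n,T(v,P))
E
```

```text
piv [576.7 -79.7]
piv68 [576.6 -79.9]
spindle [561.2 -23.7]
anvil1 [618.5  -0.3]
anvil2 [616.7 -41.2]
bc1 [487.1  53.9]
bc2 [650.7  49.2]
bl [ 480.2 -255.9]
br [ 644.3 -215.8]
scr [599.  -49.7]
hend [ 453.9 -214.9]
ltip [ 442.1 -254.2]
fix [ 588.1 -131. ]
[577.4 -80.3   1.5] 88.44578207260413 [ 0.6  0.4  6.7 -3.  -0.3 -1.6 -0.2  0.7 -3.9  2.  -0.3  0.3]
seat [600.   -4.8   0. ]
pre [598.1  19.2   0. ]
hend [ 456.9 -208.    58. ]
ltail [ 445.8 -248.8   58. ]
locked [ 553.1 -277.7   58. ]
screwnear [598.6 -55.8  36. ]
```

drive_tool([
  [-45,0,1],
  [-100,0,3],
  [-155,0,5],
  [-210,0,7],
  [-232,30,7],
  [-232,80,7],
  [-232,130,7],
  [-232,180,7],
  [-232,200,7],
  [-232,200,7],
], roll=[0,0,0,0,0,0,0,0,0,0], claw=[0.8,0.8,0.8,0.8,0.8,0.8,0.8,0.8,0.8,0.8])

```text
t: 8.5
ee_pos: [600.5, 92.2, 57.9]
tcp_rot: [[-0.029, -0.002, 1.0], [-1.0, -0.0, -0.029], [0.001, -1.0, -0.002]]
contact_force: [0.1, -0.4, -2.2]
grip_width: 0.394
```

drive_tool([
  [0,0,0],
  [0,0,0],
  [0,0,0],
], roll=[0,0,0], claw=[0.8,0.8,0.8])

```text
t: 8.88
ee_pos: [601.8, 91.8, 59.9]
tcp_rot: [[-0.03, 0.002, 1.0], [-1.0, 0.001, -0.03], [-0.001, -1.0, 0.002]]
contact_force: [0.0, -0.4, -1.6]
grip_width: 0.393
```

```bash
python3 look.py w4; python3 - <<'E'
from h import *
import json
np.set_printoptions(precision=1,suppress=True)
c=json.load(open("w3.json"));print("top edge y rel tcp",atz("wrist",(385/1.5,361/1.5),258-24+65,c)[:2]-[587,-138])
a=cams.read_camera("scene");b=cams.read_camera("side")
A=cv2.resize(a[130:250,170:330],(640,480),interpolation=cv2.INTER_CUBIC);cv2.imwrite("pics/s4.png",A)
B=cv2.imread("pics/w4.png")
cv2.imwrite("pics/m4.png",np.hstack([cv2.resize(A,(400,300)),cv2.resize(B,(400,300))]))
E
```

```text
8.875 [601.838  91.839  59.898] [[-0.03   0.002  1.   ]
 [-1.     0.001 -0.03 ]] [ 0.008 -0.398 -1.554] 0.3934807182722872 [-0.504  0.613  0.398  1.835 -0.332  0.757  0.043]
top edge y rel tcp [-0.6 16.3]
```

View pics/m4.png

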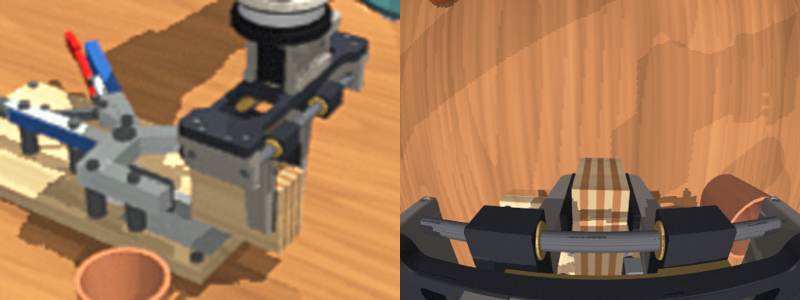

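drive_tool([
  [0,8,-2],
  [0,14,-2],
  [0,14,-2],
  [10,14,-2],
  [20,14,-2],
  [30,14,-2],
  [40,14,-2],
  [48,14,-2],
  [54,14,-2],
  [54,14,-2],
], roll=[0,0,0,0,0,0,0,0,0,0], claw=[0.8,0.8,0.8,0.8,0.8,0.8,0.8,0.8,0.8,0.8])

```text
t: 10.28
ee_pos: [597.5, 37.1, 44.6]
tcp_rot: [[-0.031, 0.0, 1.0], [-1.0, -0.0, -0.031], [0.0, -1.0, 0.0]]
contact_force: [0.2, 0.4, -2.1]
grip_width: 0.392
```

drive_tool([
  [1,0,0],
  [2,0,0],
  [2,0,0],
], roll=[0,0,0], claw=[0.8,0.8,0.8])

```text
t: 10.65
ee_pos: [597.4, 35.9, 44.6]
tcp_rot: [[-0.03, 0.0, 1.0], [-1.0, 0.0, -0.03], [-0.0, -1.0, 0.0]]
contact_force: [-0.3, 0.5, -1.0]
grip_width: 0.391
```

drive_tool([
  [1,0,0.5],
  [2,0,1],
  [3,0,1],
  [3,0,1],
], roll=[0,0,0,0], claw=[0.8,0.8,0.8,0.8])

```text
t: 11.15
ee_pos: [598.3, 32.5, 44.6]
tcp_rot: [[-0.03, 0.0, 1.0], [-1.0, -0.0, -0.03], [0.0, -1.0, 0.0]]
contact_force: [-0.3, -0.3, -2.4]
grip_width: 0.392
```

drive_tool([
  [0.5,0,0],
  [1,0,0],
  [1.5,0,0],
  [2,0,0],
], roll=[0,0,0,0], claw=[0.8,0.8,0.8,0.8])

```text
t: 11.65
ee_pos: [598.2, 30.7, 44.6]
tcp_rot: [[-0.03, 0.0, 1.0], [-1.0, 0.0, -0.03], [-0.0, -1.0, 0.0]]
contact_force: [1.1, 0.4, -2.4]
grip_width: 0.396
```

drive_tool([
  [0.5,0,0],
  [1,0,0],
  [1.5,0,0],
  [1.5,0,0],
], roll=[0,0,0,0], claw=[0.8,0.8,0.8,0.8])

```text
t: 12.15
ee_pos: [598.2, 29.1, 44.6]
tcp_rot: [[-0.03, 0.0, 1.0], [-1.0, 0.0, -0.03], [-0.0, -1.0, 0.0]]
contact_force: [0.9, 0.1, -3.1]
grip_width: 0.392
```

drive_tool([
  [0.5,0,0],
  [1,0,0],
  [1.5,0,0],
  [1.5,0,0],
], roll=[0,0,0,0], claw=[0.8,0.8,0.8,0.8])

```text
t: 12.65
ee_pos: [598.1, 27.6, 44.6]
tcp_rot: [[-0.03, 0.0, 1.0], [-1.0, 0.0, -0.03], [-0.0, -1.0, 0.0]]
contact_force: [0.1, -1.1, -1.9]
grip_width: 0.394
```

drive_tool([
  [0.5,0,0],
  [1,0,0],
  [1.5,0,0],
  [1.5,0,0],
], roll=[0,0,0,0], claw=[0.8,0.8,0.8,0.8])

```text
t: 13.15
ee_pos: [598.1, 26.1, 44.6]
tcp_rot: [[-0.03, 0.0, 1.0], [-1.0, -0.0, -0.03], [0.0, -1.0, 0.0]]
contact_force: [0.6, -0.0, -1.8]
grip_width: 0.391
```

drive_tool([
  [0.5,0,0],
  [1,0,0],
  [1.0,0,0],
], roll=[0,0,0], claw=[0.8,0.8,0.8])

```text
t: 13.52
ee_pos: [598.1, 25.2, 44.6]
tcp_rot: [[-0.03, 0.0, 1.0], [-1.0, 0.0, -0.03], [-0.0, -1.0, 0.0]]
contact_force: [-0.1, 0.3, -1.4]
grip_width: 0.395
```

drive_tool([
  [0.5,0,0],
  [1,0,0],
  [1.0,0,0],
], roll=[0,0,0], claw=[0.8,0.8,0.8])

```text
t: 13.9
ee_pos: [598.0, 25.0, 44.7]
tcp_rot: [[-0.03, 0.0, 1.0], [-1.0, 0.001, -0.03], [-0.001, -1.0, -0.0]]
contact_force: [-0.1, 2.6, -0.8]
grip_width: 0.391
```

drive_tool([
  [0.5,0,0],
  [1,0,0],
  [1.0,0,0],
], roll=[0,0,0], claw=[0.8,0.8,0.8])

```text
t: 14.28
ee_pos: [598.0, 25.0, 44.8]
tcp_rot: [[-0.029, -0.0, 1.0], [-1.0, 0.002, -0.029], [-0.002, -1.0, -0.0]]
contact_force: [-0.7, 6.2, -0.3]
grip_width: 0.39
```

Contact with the stop is felt at 2.6, then 6.2 N. Next: ease back, then lower to the bed.

drive_tool([
  [-1,0,0],
  [-1,1,0],
  [-1,2,0],
  [-1,2,0],
], roll=[0,0,0,0], claw=[0.8,0.8,0.8,0.8])

```text
t: 14.78
ee_pos: [598.4, 25.0, 42.7]
tcp_rot: [[-0.029, 0.001, 1.0], [-1.0, 0.001, -0.029], [-0.001, -1.0, 0.001]]
contact_force: [-0.2, 4.9, -0.4]
grip_width: 0.393
```

drive_tool([
  [0,0.7,0],
  [0,0.7,0],
], roll=[0,0], claw=[0.8,0.8])

```text
t: 15.02
ee_pos: [598.5, 25.0, 42.3]
tcp_rot: [[-0.029, 0.001, 1.0], [-1.0, 0.001, -0.029], [-0.001, -1.0, 0.001]]
contact_force: [0.4, 5.6, 2.8]
grip_width: 0.395
```

drive_tool([
  [0,0,0],
  [0,0,0],
  [0,0,0],
  [0,0,0],
  [0,-30,0],
  [0,-80,0],
  [0,-130,0],
  [0,-150,0],
  [0,-150,0],
  [0,-150,0],
], roll=[0,0,0,0,0,0,0,0,0,0], claw=[0.5,0.4,0.3,0.3,0.3,0.3,0.3,0.3,0.3,0.3])

```text
t: 16.27
ee_pos: [597.2, 24.2, 190.6]
tcp_rot: [[-0.03, -0.002, 1.0], [-1.0, -0.0, -0.03], [0.0, -1.0, -0.002]]
contact_force: [-0.2, 0.8, -0.8]
grip_width: 0.697
```

drive_tool([
  [40,0,-35],
  [80,0,-70],
  [120,0,-105],
  [160,0,-130],
  [215,0,-171],
  [215,0,-171],
  [215,0,-171],
], roll=[0,0,0,0,0,0,0], claw=[0.7,1,1,1,1,1,1])

```text
t: 17.15
ee_pos: [420.2, -185.4, 191.1]
tcp_rot: [[-0.031, -0.001, 1.0], [-1.0, 0.0, -0.031], [-0.0, -1.0, -0.001]]
contact_force: [-0.7, -0.3, -0.4]
grip_width: 0.007
```

```bash
python3 look.py w5; python3 - <<'E'
from h import *
a=cams.read_camera("scene")
A=cv2.resize(a[130:250,170:330],(400,300),interpolation=cv2.INTER_CUBIC)
B=cv2.imread("pics/w5.png")
cv2.imwrite("pics/m5.png",np.hstack([A,cv2.resize(B,(400,300))]))
E
```

```text
17.15 [ 420.238 -185.372  191.147] [[-0.031 -0.001  1.   ]
 [-1.     0.    -0.031]] [-0.744 -0.279 -0.395] 0.007209136248740062 [-0.197  0.182  0.607  2.106 -0.133  0.891  0.455]
```

View pics/m5.png

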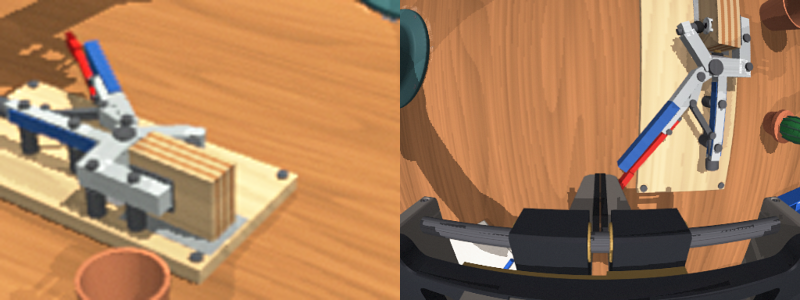

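The block is standing in the clamp, and the fingers are shut outside the handle end. Next I lower and approach the handle.

drive_tool([
  [0,45,0],
  [0,90,0],
  [0,125,0],
  [0,141,0],
  [0,141,0],
  [3,141,5],
  [5,141,8],
  [5,141,8],
], roll=[0,0,0,0,0,0,0,0], claw=[1,1,1,1,1,1,1,1])

```text
t: 18.25
ee_pos: [429.5, -191.2, 51.7]
tcp_rot: [[-0.03, 0.002, 1.0], [-1.0, -0.0, -0.03], [0.0, -1.0, 0.002]]
contact_force: [0.2, -0.3, -0.0]
grip_width: -0.005
```

drive_tool([
  [2,0,3],
  [3,0,5],
  [4,0,7],
  [5,0,9],
  [5,0,9],
], roll=[0,0,0,0,0], claw=[1,1,1,1,1])

```text
t: 18.88
ee_pos: [437.1, -196.0, 50.7]
tcp_rot: [[-0.03, -0.001, 1.0], [-1.0, 0.0, -0.03], [-0.0, -1.0, -0.001]]
contact_force: [-0.4, 0.7, 0.2]
grip_width: 0.007
```

drive_tool([
  [2,0,4],
  [5,0,8],
  [7,0,12],
  [9,0,16],
  [11,0,20],
  [12,0,22],
  [12,0,22],
], roll=[0,0,0,0,0,0,0], claw=[1,1,1,1,1,1,1])

```text
t: 19.75
ee_pos: [457.0, -208.3, 50.4]
tcp_rot: [[-0.03, -0.004, 1.0], [-1.0, 0.002, -0.03], [-0.002, -1.0, -0.004]]
contact_force: [-8.0, 0.8, 3.9]
grip_width: 0.004
```

drive_tool([
  [2,0,4],
  [3,0,8],
  [5,0,12],
  [6,0,15],
  [6,0,15],
], roll=[0,0,0,0,0], claw=[1,1,1,1,1])

```text
t: 20.38
ee_pos: [470.5, -214.7, 50.3]
tcp_rot: [[-0.031, -0.006, 1.0], [-1.0, 0.003, -0.031], [-0.002, -1.0, -0.006]]
contact_force: [-10.9, 1.6, 5.8]
grip_width: 0.004
```

drive_tool([
  [1,0,3],
  [2,0,6],
  [3,0,9],
  [4,0,12],
  [5,0,15],
  [5,0,15],
], roll=[0,0,0,0,0,0], claw=[1,1,1,1,1,1])

```text
t: 21.12
ee_pos: [484.9, -220.3, 50.2]
tcp_rot: [[-0.031, -0.007, 0.999], [-1.0, 0.003, -0.031], [-0.003, -1.0, -0.007]]
contact_force: [-13.6, 0.7, 6.5]
grip_width: 0.007
```

drive_tool([
  [1,0,3],
  [2,0,6],
  [3,0,9],
  [3,0,12],
  [3,0,12],
], roll=[0,0,0,0,0], claw=[1,1,1,1,1])

```text
t: 21.75
ee_pos: [498.8, -224.3, 50.5]
tcp_rot: [[-0.031, -0.003, 1.0], [-1.0, 0.001, -0.031], [-0.001, -1.0, -0.003]]
contact_force: [-8.6, -0.5, 2.1]
grip_width: 0.007
```

Force is fading as dead centre nears. I'll continue in small steps.

drive_tool([
  [1,0,3],
  [1,0,6],
  [1,0,8],
  [1,0,8],
], roll=[0,0,0,0], claw=[1,1,1,1])

```text
t: 22.25
ee_pos: [510.1, -225.3, 51.3]
tcp_rot: [[-0.03, 0.003, 1.0], [-1.0, -0.001, -0.03], [0.001, -1.0, 0.003]]
contact_force: [-0.5, -0.4, -0.5]
grip_width: 0.007
```

drive_tool([
  [0,0,2],
  [1,0,4],
  [1,0,4],
], roll=[0,0,0], claw=[1,1,1])

```text
t: 22.62
ee_pos: [513.1, -226.3, 51.1]
tcp_rot: [[-0.03, 0.001, 1.0], [-1.0, -0.0, -0.03], [0.0, -1.0, 0.001]]
contact_force: [0.4, -0.7, -0.3]
grip_width: 0.003
```

drive_tool([
  [0,0,1.5],
  [0,0,3],
  [0,0,3],
], roll=[0,0,0], claw=[1,1,1])

```text
t: 23.0
ee_pos: [515.6, -226.4, 50.9]
tcp_rot: [[-0.03, 0.0, 1.0], [-1.0, -0.0, -0.03], [0.0, -1.0, 0.0]]
contact_force: [0.0, -0.6, -0.7]
grip_width: 0.003
```

drive_tool([
  [0,0,-8],
  [0,0,-30],
  [0,-40,-40],
  [0,-80,-40],
  [0,-120,-40],
  [0,-150,-40],
  [0,-150,-40],
], roll=[0,0,0,0,0,0,0], claw=[1,1,1,1,1,1,1])

```text
t: 23.88
ee_pos: [476.2, -225.8, 202.9]
tcp_rot: [[-0.03, 0.005, 1.0], [-1.0, -0.0, -0.03], [0.0, -1.0, 0.005]]
contact_force: [-0.3, 1.0, -0.8]
grip_width: 0.009
```

```bash
python3 look.py w6; python3 - <<'E'
from h import *
a=cams.read_camera("scene")
A=cv2.resize(a[130:250,170:330],(400,300),interpolation=cv2.INTER_CUBIC)
B=cv2.imread("pics/w6.png")
cv2.imwrite("pics/m6.png",np.hstack([A,cv2.resize(B,(400,300))]))
E
```

```text
23.875 [ 476.226 -225.771  202.857] [[-0.03   0.005  1.   ]
 [-1.    -0.    -0.03 ]] [-0.317  1.032 -0.759] 0.008527440981543188 [-0.13   0.296  0.613  1.95  -0.209  0.953  0.554]
```

View pics/m6.png

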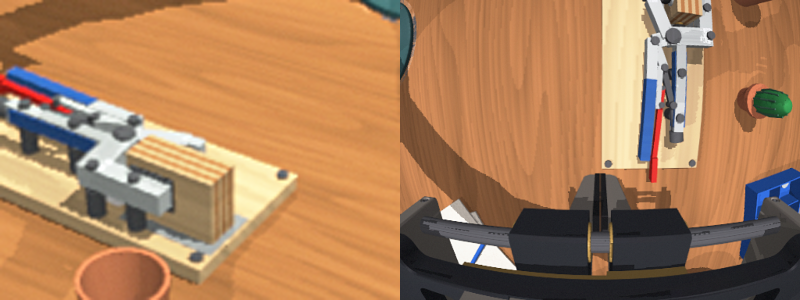

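The handle is locked along x and stays so hands-off. The red tail tip is at about (653,180) in the right half, and the knob ends at row 140, so there's free room behind it.

```bash
python3 - <<'E'
from h import *
import json
c=json.load(open("w6.json"))
for p in[(653,181),(656,110),(650,160),(677,141)]:print(p,atz("wrist",((p[0]-400)*1.28,p[1]*1.28),67,c)[:2])
E
```

```text
(653, 181) [ 550.81881414 -284.50904159]
(656, 110) [ 551.88735257 -181.9185064 ]
(650, 160) [ 544.97147285 -252.05881642]
(677, 141) [ 583.63269924 -225.52661456]
```

drive_tool([
  [20,0,40],
  [40,0,80],
  [51,0,106],
  [51,0,106],
  [51,45,106],
  [51,90,106],
  [51,130,106],
  [51,152,106],
  [51,152,106],
], roll=[0,0,0,0,0,0,0,0,0], claw=[1,1,1,1,1,1,1,1,1])

```text
t: 25.1
ee_pos: [578.2, -278.7, 47.4]
tcp_rot: [[-0.03, -0.003, 1.0], [-1.0, 0.001, -0.03], [-0.001, -1.0, -0.003]]
contact_force: [0.3, 0.0, -0.2]
grip_width: 0.004
```

drive_tool([
  [0,0,-2],
  [0,0,-4],
  [0,0,-6],
  [0,0,-6],
], roll=[0,0,0,0], claw=[1,1,1,1])

```text
t: 25.6
ee_pos: [574.0, -279.3, 49.5]
tcp_rot: [[-0.03, 0.001, 1.0], [-1.0, -0.0, -0.03], [0.0, -1.0, 0.001]]
contact_force: [0.7, -0.3, 1.3]
grip_width: 0.004
```

drive_tool([
  [0,0,-2],
  [0,0,-4],
  [0,0,-6],
  [0,0,-6],
], roll=[0,0,0,0], claw=[1,1,1,1])

```text
t: 26.1
ee_pos: [568.1, -279.0, 49.0]
tcp_rot: [[-0.03, 0.001, 1.0], [-1.0, 0.0, -0.03], [-0.0, -1.0, 0.001]]
contact_force: [1.6, 0.3, 0.1]
grip_width: 0.004
```

drive_tool([
  [0,0,-2],
  [0,0,-4],
  [0,0,-5],
], roll=[0,0,0], claw=[1,1,1])

```text
t: 26.48
ee_pos: [563.0, -278.8, 49.0]
tcp_rot: [[-0.03, 0.0, 1.0], [-1.0, 0.0, -0.03], [-0.0, -1.0, 0.0]]
contact_force: [1.8, 0.6, -0.0]
grip_width: 0.004
```

drive_tool([
  [0,0,-2],
  [0,0,-4],
  [0,0,-5],
  [0,0,-5],
], roll=[0,0,0,0], claw=[1,1,1,1])

```text
t: 26.98
ee_pos: [557.7, -278.8, 48.9]
tcp_rot: [[-0.03, -0.0, 1.0], [-1.0, 0.0, -0.03], [-0.0, -1.0, -0.0]]
contact_force: [1.1, 1.0, 0.1]
grip_width: 0.008
```

```bash
python3 look.py w7; python3 - <<'E'
from h import *
a=cams.read_camera("scene")
A=cv2.resize(a[130:250,170:330],(400,300),interpolation=cv2.INTER_CUBIC)
B=cv2.imread("pics/w7.png")
cv2.imwrite("pics/m7.png",np.hstack([A,cv2.resize(B,(400,300))]))
E
```

```text
26.975 [ 557.698 -278.781   48.902] [[-0.03 -0.    1.  ]
 [-1.    0.   -0.03]] [1.134 1.003 0.074] 0.007799949166385318 [ 0.049  0.669  0.494  1.804 -0.433  0.778  0.737]
```

View pics/m7.png

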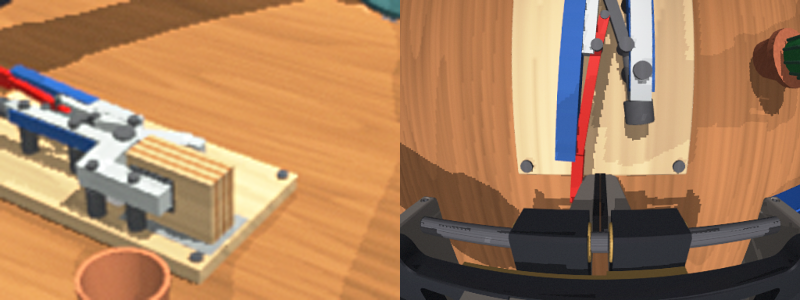

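The clamp is still locked. The finger is on the inner side of the tail at (580,190) and the lever has begun to turn, so I keep pushing.

drive_tool([
  [0,0,-2],
  [0,0,-4],
  [0,0,-5],
  [0,0,-5],
], roll=[0,0,0,0], claw=[1,1,1,1])

```text
t: 27.58
ee_pos: [552.6, -278.7, 48.9]
tcp_rot: [[-0.03, -0.0, 1.0], [-1.0, -0.0, -0.03], [0.0, -1.0, -0.0]]
contact_force: [-0.2, 0.7, -0.3]
grip_width: 0.007
```

drive_tool([
  [0,0,-2],
  [0,0,-4],
  [0,0,-5],
  [0,0,-5],
], roll=[0,0,0,0], claw=[1,1,1,1])

```text
t: 28.08
ee_pos: [547.7, -278.5, 48.9]
tcp_rot: [[-0.03, -0.0, 1.0], [-1.0, 0.0, -0.03], [-0.0, -1.0, -0.0]]
contact_force: [-0.2, -0.3, -0.2]
grip_width: 0.006
```

drive_tool([
  [0,0,10],
  [0,-40,15],
  [0,-90,15],
  [0,-140,15],
  [0,-180,15],
  [0,-180,15],
  [0,-180,15],
], roll=[0,0,0,0,0,0,0], claw=[1,1,1,1,1,1,1])

```text
t: 28.95
ee_pos: [563.0, -278.3, 228.2]
tcp_rot: [[-0.03, -0.001, 1.0], [-1.0, 0.001, -0.03], [-0.0, -1.0, -0.001]]
contact_force: [-0.7, 1.0, -0.2]
grip_width: 0.004
```

```bash
python3 look.py w8; python3 - <<'E'
from h import *
a=cams.read_camera("scene")
A=cv2.resize(a[130:250,170:330],(400,300),interpolation=cv2.INTER_CUBIC)
B=cv2.imread("pics/w8.png")
cv2.imwrite("pics/m8.png",np.hstack([A,cv2.resize(B,(400,300))]))
E
```

```text
28.95 [ 562.954 -278.341  228.226] [[-0.03  -0.001  1.   ]
 [-1.     0.001 -0.03 ]] [-0.68   1.007 -0.169] 0.003693508501147901 [-0.041  0.459  0.609  1.678 -0.289  1.097  0.623]
```

View pics/m8.png

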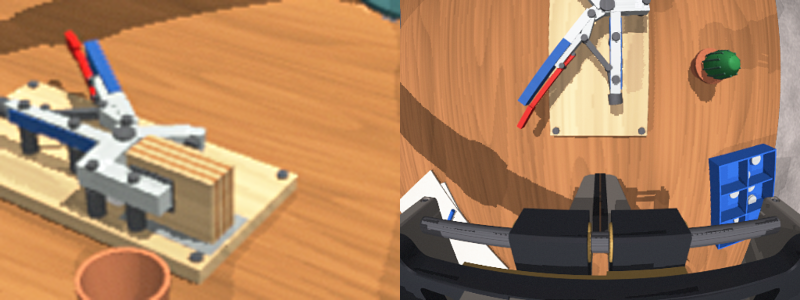

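The clamp is open and the block is standing. One close look at the nut and the stop from above.

drive_tool([
  [-40,-10,0],
  [-80,-20,0],
  [-110,-20,-10],
  [-110,-20,-20],
  [-110,-20,-20],
  [-110,-20,-20],
], roll=[0,0,0,0,0,0], claw=[1,1,1,1,1,1])

```text
t: 29.8
ee_pos: [546.1, -169.8, 248.7]
tcp_rot: [[-0.032, -0.0, 0.999], [-0.999, -0.001, -0.032], [0.001, -1.0, -0.0]]
contact_force: [0.9, 0.6, -0.0]
grip_width: 0.005
```

```bash
python3 look.py w9; python3 - <<'E'
from h import *
B=cv2.imread("pics/w9.png");cv2.imwrite("pics/m9.png",cv2.resize(B[0:260,270:570],(780,600)[:2] if 0 else (690,598),interpolation=cv2.INTER_CUBIC))
E
```

```text
29.8 [ 546.071 -169.829  248.693] [[-0.032 -0.     0.999]
 [-0.999 -0.001 -0.032]] [ 0.867  0.558 -0.005] 0.004917045695836053 [-0.245  0.329  0.612  1.795 -0.21   1.084  0.408]
```

View pics/m9.png

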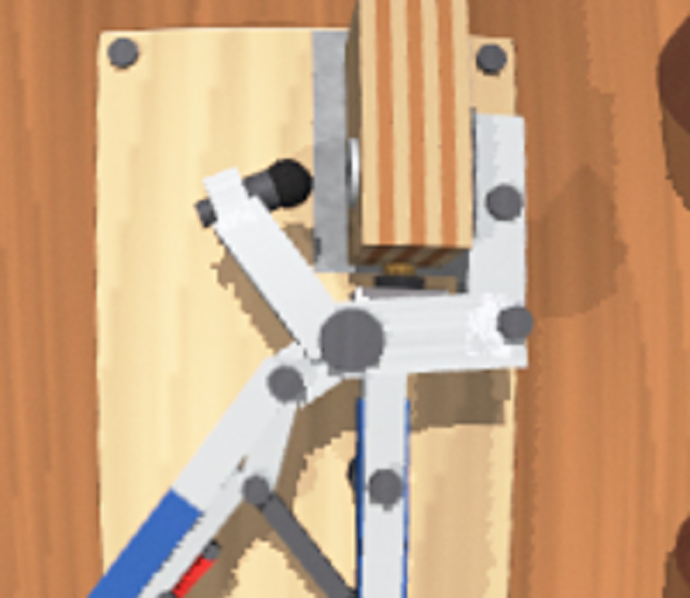

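The flange now shows only as a thin rim at (353,170), flush on the wood. The block is against the anvil, its end at the brass screw (400,268), and the spindle is clear.

```bash
python3 -c "
from station import workorder
print(workorder.finish_job())"
```

```text
the job is handed in; nothing more can be done
None
```

The job is done and handed in at about 30 s of the 70 s allowed. The block stands free and upright in the open clamp, and the T-nut looks fully pressed in.

- **Block placed:** I gripped the block on its free half and slid it along until it touched the brass stop. I felt contact at 2.6 N and then 6.2 N before easing back slightly. I set it on the bed at about 5 N against the stop and let go.
- **Clamp locked:** I pushed the handle along its arc, with readings up to about 14 N, or 15 N in total. The force faded to nothing over centre. With the hand off, a picture showed the handle still locked along the tool.
- **Clamp released:** I pushed the red tail from its inner side, reading under 2 N. It took more travel than I expected, and then the clamp sprang open.

**Last checks:** The final pictures show the clamp open, the block against the anvil with its end at the stop screw, and the nut's flange as a thin rim flush on the wood. The gripper was about 160 mm above the block and touching nothing. I never went near the mug, cactus or climbing hold.

I judged the nut's seating and the final contact with the stop by eye from above and did not measure them. The spindle tip was a few millimetres off in the clamp pose fit (about 4 to 7 pixels). The other points fitted to within about 4 pixels, and that was good enough for the placing.

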